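# Fit a heat sink, then draw the latched magnifier boom out over it and hold

## Task

Set the loose heat sink, fins up, centred and square on the bare processor of the board lying on the inspection stand, and let go of it. Then take the black grip of the stand's magnifier, squeeze in the lock button on its side and draw the boom out until the third long scale line (150 mm) is at the mouth of the sleeve, which brings the lens over the heat sink for inspection. Finish while still holding the grip there, button squeezed in, because a spring pulls the boom back as soon as it is let go; leave the tools and the tin lying near the work where they are.

Things in the scene. Friction and masses are not known exactly. Their poses are not given: they have to be found in the camera images.
- heatsink: finned heat sink of bare light metal, 30 x 30 x 16 mm, about 30 g, loose on the bench left of the stand, fins up: base 4 mm thick, thin fins along its own x. Origin: centre of the underside, z up. Grip it across either pair of sides (30 mm). The only heat sink on the bench
- stand: inspection stand, fixed. Origin at bench height under its pillar; x points the way the boom draws out (roughly to the robot's left), z up. Base plate 100 mm wide, top 12 mm up, x = -60 to 410 mm. Square grey sleeve, 26 mm outside, axis 115 mm up, x = -135 to 90 mm. A blue board 100 (along x) by 70 mm is fixed on the plate about x = 345 mm in corner stops 19 mm high. Nothing higher than 140 mm
- processor_top (a point): centre of the upper face of the processor's lid (34 x 34 mm, flat plain metal) in the middle of the board, 19 mm above the bench, at x = 345, y = 0 mm of the stand; fixed, axes as the stand's. The board's small parts stand no higher than 26 mm above the bench
- sleeve_mouth (a point): upper edge of the sleeve's mouth, where the boom comes out and the scale is read: x = 90, y = 0, z = 128 mm of the stand; fixed
- grip: black grip block on the boom, 50 mm long (x), 26 mm wide (y), 16 mm below to 17 mm above its origin on the boom's axis, 115 mm above the bench; axes as the stand's. Parked at x = 120 mm of the stand. The round steel lock button (19 mm) is in the middle of its +y side, face 20 mm from the origin when out, 14 mm when in; the other side, 13 mm from the origin, is plain: pinch across y from above
- lens_centre (a point): centre of the magnifier's lens on the end of the boom, 75 mm beyond the grip's origin along x, same height; black ring 73 mm across, 10 mm thick. It moves with the boom
- boom (a joint): how far the boom is drawn out, m: 0 parked and latched, grows along the stand's x, stop at 0.18. It is the scale's reading at the sleeve's mouth: short lines every 10 mm, long ones at 50, 100 and 150 mm, none at 0; all are inside the sleeve when parked. With the button out the latch blocks it at 0. A return spring of 4 to 5 N always pulls it back
- button (a joint): travel of the lock button, m: 0 out, 0.006 fully in (3 N to start, 6 N fully in; it springs out again). The latch lets go at about 0.004
- driver: screwdriver with a blue handle, 158 mm long, lying loose on the bench in front of the stand, on the robot's side: leave alone. Origin: centre of the underside
- flux_tin: round grey tin with a ribbed lid, 46 mm across, 28 mm high, loose, behind the work at the left: leave alone. Origin: centre of the underside
- bent_tweezers: steel tweezers, 130 mm long, lying loose left of the heat sink: leave alone. Origin: centre of the underside

How it is judged:
On the way, in this order (a step that is already met when the one before it is completed fails the run):
1. the heat sink sits centred and square on the processor, let go, with the boom still parked (horizontal distance between heatsink and processor_top below 0.005 m and z of heatsink in the frame of processor_top between -0.003 and 0.003 m and angle between heatsink's own z axis and vertical below 0.1 rad and (angle between the x axis of heatsink and the x axis of stand, either way round below 0.175 rad or angle between the x axis of heatsink and the y axis of stand, either way round below 0.175 rad) and contact force between the fingers and heatsink below 0.1 N and linear speed of heatsink below 0.02 m/s and value of joint boom below 0.01 m), for 0.2 s.
2. the lock button is squeezed in at the parked boom (value of joint button above 0.004 m and value of joint boom below 0.02 m), for 0.05 s.
At the end, for the whole second after the job is handed in: The heat sink stands fins up on the processor lid, within 5 mm of its centre and 10 degrees of square, untouched; the boom is held still by the fingers, which squeeze the grip with its lock button in, at 150 mm on the scale within 4 mm (horizontal distance between heatsink and processor_top below 0.005 m and z of heatsink in the frame of processor_top between -0.003 and 0.003 m and angle between heatsink's own z axis and vertical below 0.1 rad and (angle between the x axis of heatsink and the x axis of stand, either way round below 0.175 rad or angle between the x axis of heatsink and the y axis of stand, either way round below 0.175 rad) and contact force between the fingers and heatsink below 0.1 N and linear speed of heatsink below 0.02 m/s and value of joint boom between 0.146 and 0.154 m and velocity of joint boom between -0.01 and 0.01 m/s and value of joint button above 0.003 m and contact force between the fingers and grip above 3 N); the arm keeps its last pose, push and grip.
It fails at once if the screwdriver is shifted by more than 2 cm (distance of driver from where it was at the start of the episode above 0.02 m).
It fails at once if the tin is shifted by more than 2 cm (distance of flux_tin from where it was at the start of the episode above 0.02 m).
It fails at once if the pair of tweezers is shifted by more than 2 cm (distance of bent_tweezers from where it was at the start of the episode above 0.02 m).
It also fails if it takes over 51 s, if anything falls off the work surface, if the arm or the gripper's body presses on something with over 40 N, if the wrist force passes 120 N, or if a joint passes its speed limit or range.

## Robot

A 6-joint arm with a two-finger parallel gripper is mounted at the origin on a cart in front of the work surface, level with it; the furniture and walls round the work are solid. World frame = base frame: x ahead of the robot, y to its left, z up, the work surface at z = 0. Lengths are in m, angles in rad, forces in N, time in s.
With the tool pointing down it reaches from about 0.3 to 0.875 m from the base axis. Payload 4.2 kg.
Tool frame: the origin (TCP) lies at the very end of the fingers, on their centre line; the grasp point (between the pads) lies 19 mm behind it; z points along the fingers, y is the line along which they close (so a half turn about z gives the same grasp; the last joint's range is limited). The gripper opens to 85 mm and grips with 20 to 120 N. Pads are 22 mm wide; open, the fingers measure 114 mm over their backs; the gripper's body (76 mm by 85 mm) begins 54 mm behind the grasp point. The pads swing forward as they close: fully open they stand 13 mm farther back than shut.
Start: joints at [1.112, 0.32, 1.565, -0, 1.257, -0.02], TCP at [0.244, 0.521, 0.231] pointing down, gripper open.
Joint ranges: [-3.11, 3.11], [-0.84, 2.01], [0.21, 2.61], [-1.34, 4.49], [0.05, 2.63], [-2.56, 2.56]. Speed limits (rad/s): [2.57, 2.57, 3.14, 3.14, 3.14, 3.14].

## Interface

Orientations are given as a 3x3 rotation matrix whose columns are the frame's x, y, z axes.
In Python, from station import robot, eyes gives the robot as it stands. The module is installed in compiled form; this text tells all that it offers. Calls block until the motion is done:
- robot.goto(position, orientation): joint-space move of the TCP to a pose.
- robot.move_l(position, frame=None, feed=0.15, stop_force=None): straight line of the TCP; frame=None keeps the orientation; feed is the mean speed in m/s. With stop_force (N) it stops when the force on the tool has changed by that much, and returns True; else False.
- robot.set_joints(angles): joint-space move.
- robot.open_jaws() and robot.grab(strength=None): open the fingers fully, or close them until they stop; strength is the grip in N (None keeps the last).
- robot.wait(seconds).
- robot.ik(position, orientation): joint angles nearest the present ones, or None.
- robot.state(): the state.
- eyes.get_image(name): name is "side" or "top" or "wrist"; returns the picture (384x512x3 uint8, red, green, blue); there is no depth.
- eyes.calibration(name): a dict with "fx", "fy", "cx", "cy" (pixels), "world_from_camera" (4x4, takes a point from camera to world coordinates); the wrist camera has in their place "hand_eye" (4x4, takes a point from camera to tool coordinates, whose origin is the TCP and whose axes are the flange's). Camera axes: x right, y down, z forward; pixel columns grow to the right and rows downward; lengths in m; the calibration is good to about 2 mm. The wrist camera is an equidistant fisheye: a pixel r from the principal point sees the ray r / f radians off the axis. A picture is of the moment at which its call begins: read the wrist's pose just before it. calibration takes no time and is no camera call.
A pose or a line that the arm cannot do raises robot.Unreachable and nothing moves.
- robot.hand_in(): hands the job in, once; it reports no verdict.
The state is a dict: "clock": time; "joints": joint angles; "joint_velocities": joint speeds; "effort": joint torques, N m; "ee_pos": TCP position; "tcp_rot": TCP orientation; "ft_force": force on the tool from outside, world axes, zero at the start; "torque": the same for the moment, N m; "finger_gap": finger opening in m.
Only numpy, scipy, OpenCV 4.12 (cv2) and the standard library are available. Lean on these libraries where they do the work, as an engineer would, in place of code of your own. Each camera call takes 0.05 s, during which the arm holds its last target. There are 200 camera calls.

## Working session

There is one attempt and no reset: what is moved stays moved. The work goes in short steps, each a Python script; the robot and the scene stay as the last script left them, time stands still between calls to the robot, and variables do not carry over. Pictures are saved under pics/ and viewed, on a budget of 10 in all, crops included, one or two more only if the job needs it, and the job is handed in when it is done.

```bash
mkdir -p pics; ls; python3 - <<'E'
from station import robot, eyes
import cv2,numpy as np
for n in ("side","top","wrist"):
    im=eyes.get_image(n); cv2.imwrite(f"pics/{n}0.png",im[:,:,::-1]); c=eyes.calibration(n)
    print(n,{k:np.round(v,4).tolist() for k,v in c.items()})
s=robot.state(); print(s['clock'],s['finger_gap'],np.round(s['tcp_rot'],3))
a=cv2.imread("pics/top0.png"); cv2.imwrite("pics/top0b.png",cv2.resize(a,(800,600),interpolation=cv2.INTER_CUBIC))
E
```

```text
pics
side {'fx': 406.4788, 'fy': 406.4788, 'cx': 261.173, 'cy': 187.0204, 'world_from_camera': [[-0.9991, -0.0316, 0.0275, 0.4969], [-0.0383, 0.427, -0.9034, 1.1364], [0.0168, -0.9037, -0.4278, 0.6634], [0.0, 0.0, 0.0, 1.0]]}
top {'fx': 356.574, 'fy': 356.574, 'cx': 254.8743, 'cy': 191.1481, 'world_from_camera': [[0.0021, -0.9916, 0.1295, 0.3908], [-0.9999, -0.0005, 0.0119, -0.0381], [-0.0117, -0.1295, -0.9915, 1.1504], [0.0, 0.0, 0.0, 1.0]]}
wrist {'fx': 297.3186, 'fy': 297.3186, 'cx': 258.5787, 'cy': 188.4991, 'hand_eye': [[-0.0008, -0.966, -0.2584, 0.0657], [1.0, -0.0008, 0.0002, 0.0012], [-0.0004, -0.2584, 0.966, -0.1436], [0.0, 0.0, 0.0, 1.0]]}
0.15 0.0855107738876215 [[-0.905  0.425 -0.001]
 [ 0.425  0.905 -0.001]
 [ 0.    -0.001 -1.   ]]
```

View pics/top0b.png

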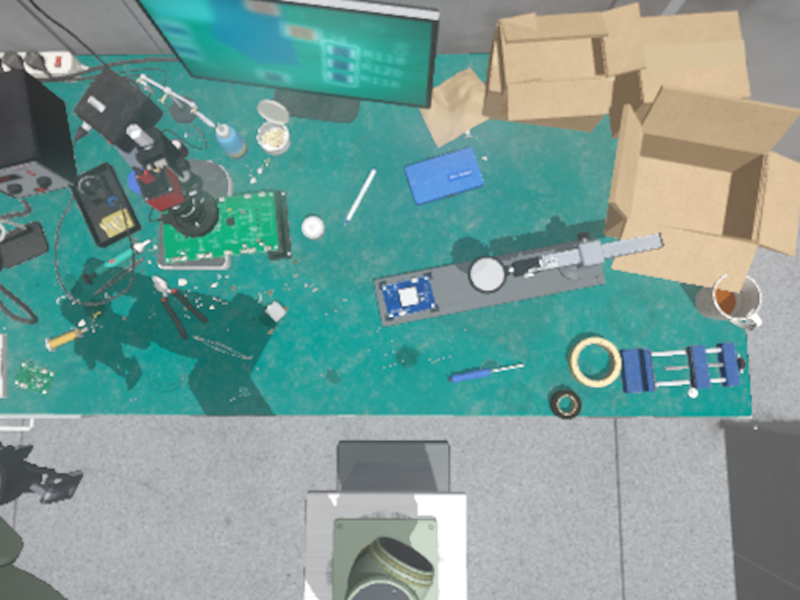

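View pics/side0.png

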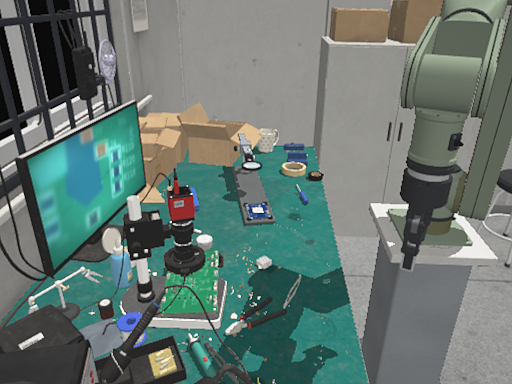

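View pics/wrist0.png

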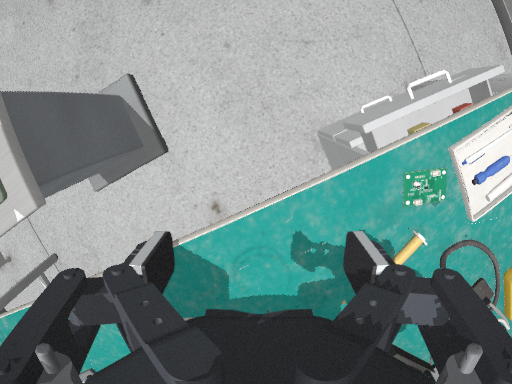

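The top view (800x600) shows the heat sink near (275,313), the board and processor near (409,296), and the stand running right and slightly up to the sleeve near (600,250). The driver is at (485,373), the tin at (312,227) and the tweezers at (222,346). In the side view the heat sink is at (264,263) and the board at (258,211). The wrist view shows only the bench edge and the fingers.

```bash
cat > h.py <<'E'
from station import robot, eyes
import cv2,numpy as np
def rays(n,uv,st=None):
    c=eyes.calibration(n); uv=np.atleast_2d(uv).astype(float)
    x=(uv-[c['cx'],c['cy']])/[c['fx'],c['fy']]
    if n=='wrist':
        r=np.linalg.norm(x,axis=1,keepdims=True)+1e-12
        d=np.hstack([x/r*np.sin(r),np.cos(r)])
        T=np.eye(4);T[:3,:3]=st['tcp_rot'];T[:3,3]=st['ee_pos']; M=T@c['hand_eye']
    else: d=np.hstack([x,np.ones((len(x),1))]); M=np.array(c['world_from_camera'])
    return M[:3,3],d@M[:3,:3].T
def onplane(n,uv,z,st=None):
    o,d=rays(n,uv,st); return o+d*((z-o[2])/d[:,2])[:,None]
def proj(n,P,st=None):
    c=eyes.calibration(n); P=np.atleast_2d(P)
    if n=='wrist':
        T=np.eye(4);T[:3,:3]=st['tcp_rot'];T[:3,3]=st['ee_pos']; M=T@c['hand_eye']
    else: M=np.array(c['world_from_camera'])
    q=(P-M[:3,3])@M[:3,:3]
    if n=='wrist':
        h=np.linalg.norm(q[:,:2],axis=1); k=np.arctan2(h,q[:,2])/np.maximum(h,1e-9); uvn=q[:,:2]*k[:,None]
    else: uvn=q[:,:2]/q[:,2:]
    return uvn*[c['fx'],c['fy']]+[c['cx'],c['cy']]
def down(yaw): # tool y (closing line) at world angle yaw, z down
    y=np.array([np.cos(yaw),np.sin(yaw),0]);z=np.array([0,0,-1.]);return np.column_stack([np.cross(y,z),y,z])
def shot(n,name):
    s=robot.state(); im=eyes.get_image(n)[:,:,::-1].copy(); cv2.imwrite(f'pics/{name}.png',im); return s,im
E
python3 - <<'E'
from h import *
k=1.5625
for nm,uv,z in [("hs",(275,313),.016),("cpu",(409,296),.019),("tin",(312,227),.028),("sleeve",(590,251),.128),("lens",(487,275),.115),("driver",(485,373),.01),("plateBL",(384,324),.012),("plateTL",(378,283),.012),("twz",(222,346),.005),("plateBR",(604,283),.012)]:
    print(nm,onplane('top',np.array(uv)/k,z).round(3)[0])
for nm,uv,z in [("hs",(264,263),.012),("cpu",(258,211),.019)]: print('side',nm,onplane('side',uv,z).round(3)[0])
E
```

```text
hs [0.509 0.228 0.016]
cpu [ 0.544 -0.047  0.019]
tin [0.687 0.154 0.028]
sleeve [ 0.614 -0.383  0.128]
lens [ 0.571 -0.193  0.115]
driver [ 0.388 -0.2    0.01 ]
plateBL [0.487 0.005 0.012]
plateTL [0.572 0.017 0.012]
twz [0.442 0.338 0.005]
plateBR [ 0.572 -0.448  0.012]
side hs [0.513 0.237 0.012]
side cpu [ 0.542 -0.039  0.019]
```

```bash
python3 - <<'E'
from h import *
robot.goto([0.509,0.232,0.14],down(np.radians(10.6)))
s,im=shot('wrist','w1'); print(s['clock'],s['ee_pos'].round(4) if hasattr(s['ee_pos'],'round') else s['ee_pos'])
robot.goto([0.544,-0.045,0.16],down(np.radians(10.6)))
s2,im2=shot('wrist','w2'); print(s2['clock'],s2['ee_pos'],s2['joints'])
import pickle; pickle.dump((s,s2),open('s12.pkl','wb'))
cv2.imwrite('pics/w12.png',np.hstack([cv2.resize(i[30:330,90:430],None,fx=1.17,fy=1.17,interpolation=cv2.INTER_CUBIC) for i in (im,im2)]))
E
```

```text
1.6417 [0.5088 0.233  0.1403]
2.775 [ 0.54405885 -0.04392672  0.15996471] [-1.01981725e-01  3.30008183e-01  1.74040982e+00  6.78007988e-04
  1.07124871e+00 -2.88188090e-01]
```

View pics/w12.png

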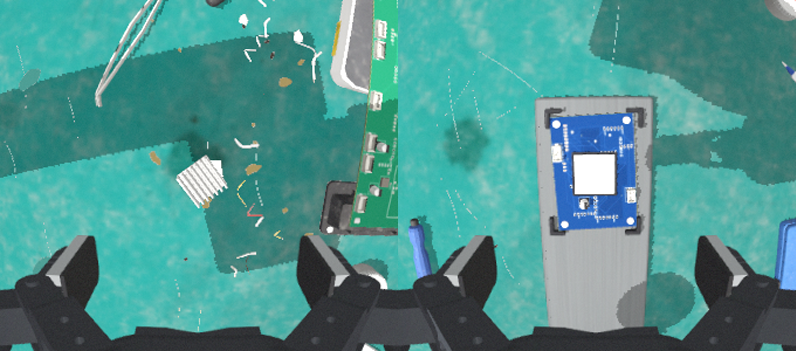

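The left half shows the heat sink at about (263,186) in full-frame pixels, turned roughly 40°, with its fins visible. The right half shows the processor at about (257,179) on the board, and the area between the fingers is clear. Next I'll measure both with masks.

```bash
cat >> h.py <<'E'
def blob(im,s,seed,z,vmin,smax=60,rad=60):
    hsv=cv2.cvtColor(im,cv2.COLOR_BGR2HSV); m=((hsv[...,1]<smax)&(hsv[...,2]>vmin)).astype(np.uint8)
    k=np.zeros_like(m);cv2.circle(k,tuple(int(v) for v in seed),rad,1,-1); m&=k
    m=cv2.morphologyEx(m,cv2.MORPH_CLOSE,np.ones((3,3),np.uint8)); m=cv2.morphologyEx(m,cv2.MORPH_OPEN,np.ones((3,3),np.uint8))
    cs=cv2.findContours(m,cv2.RETR_EXTERNAL,cv2.CHAIN_APPROX_NONE)[0]
    c=max(cs,key=cv2.contourArea)[:,0]
    P=onplane('wrist',c,z,s)[:,:2]
    (cx,cy),(w,h),a=cv2.minAreaRect((P*1000).astype(np.float32)); return np.array([cx,cy])/1000,(w,h),a,c
E
python3 - <<'E'
from h import *
import pickle; s,s2=pickle.load(open('s12.pkl','rb'))
im=cv2.imread('pics/w1.png');im2=cv2.imread('pics/w2.png')
for v in (120,150,180): 
  for z in (.004,.016):
    r=blob(im,s,(262,186),z,v,rad=40); print('hs',v,z,r[0].round(4),r[1],r[2])
for v in (170,200,230): r=blob(im2,s2,(257,179),.019,v,rad=40); print('cpu',v,r[0].round(4),r[1],r[2])
# board by blue
hsv=cv2.cvtColor(im2,cv2.COLOR_BGR2HSV); m=cv2.inRange(hsv,(100,90,50),(130,255,255)); m[:,:180]=0;m[:,320:]=0;m[260:]=0
m=cv2.morphologyEx(m,cv2.MORPH_CLOSE,np.ones((7,7),np.uint8)); c=max(cv2.findContours(m,0,1)[0],key=cv2.contourArea)[:,0]
print('board',[np.round(v,2) for v in cv2.minAreaRect((onplane('wrist',c,.014,s2)[:,:2]*1000).astype(np.float32))])
# plate edges: at rows, find where not teal
lo=[];hi=[]
for v in range(115,250,8):
    row=hsv[v,:,1]<70; u=np.where(row[170:360])[0]+170
    q=np.where(np.abs(u-255)<62)[0]; lo.append((u[q].min(),v));hi.append((u[q].max(),v))
for e in (lo,hi):
    P=onplane('wrist',e,.012,s2)[:,:2]; f=np.polyfit(P[:,1],P[:,0],1); print('plate edge yaw',90-np.degrees(np.arctan(f[0])),'x at y=-.045',np.polyval(f,-.045).round(4), 'res',np.std(P[:,0]-np.polyval(f,P[:,1])).round(4))
E
```

```text
hs 120 0.004 [0.5164 0.2308] (39.2164306640625, 35.28786849975586) 47.31035614013672
hs 120 0.016 [0.5155 0.2337] (37.535797119140625, 33.77561569213867) 47.310302734375
hs 150 0.004 [0.5165 0.2306] (39.091888427734375, 35.310585021972656) 46.59093475341797
hs 150 0.016 [0.5157 0.2335] (37.41657638549805, 33.79735565185547) 46.590850830078125
hs 180 0.004 [0.5158 0.2312] (39.03893280029297, 33.430686950683594) 46.11102294921875
hs 180 0.016 [0.515  0.2341] (37.36589813232422, 31.99796485900879) 46.11096954345703
cpu 170 [ 0.5418 -0.0445] (35.771575927734375, 40.35162353515625) 11.299320220947266
cpu 200 [ 0.5422 -0.0458] (35.820106506347656, 37.50343322753906) 10.634346961975098
cpu 230 [ 0.5418 -0.0438] (35.820106506347656, 33.347042083740234) 10.634346961975098
board [array([543.33, -44.4 ]), array([ 70.47, 101.35]), np.float64(13.96)]
plate edge yaw 101.13994217065117 x at y=-.045 0.4936 res 0.0003
plate edge yaw 101.09604051666312 x at y=-.045 0.5938 res 0.0003
```

```bash
python3 - <<'E'
from h import *
import pickle; s,s2=pickle.load(open('s12.pkl','rb'))
im=cv2.imread('pics/w1.png');im2=cv2.imread('pics/w2.png')
def z(im,c): 
    u,v=c; return cv2.resize(im[v-30:v+30,u-35:u+35],(400,343),interpolation=cv2.INTER_NEAREST)
cv2.imwrite('pics/z.png',np.hstack([z(im,(262,186)),z(im2,(257,179))]))
E
```

```text
(no output)
```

View pics/z.png

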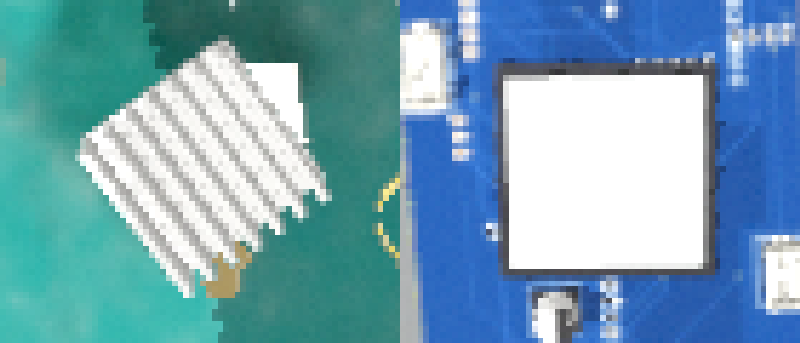

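Left: the heat sink's fin-top corners are at zoom pixels (82,143), (225,40), (328,195) and (188,293), with a white scrap beside it. Right: the lid's corners are at (503,75), (716,70), (714,268) and (508,272). I'll convert these to positions.

```bash
python3 - <<'E'
from h import *
import pickle; s,s2=pickle.load(open('s12.pkl','rb'))
def f(c,o,s,z):
    uv=np.array(c)/5.714+o-0.5; P=onplane('wrist',uv,z,s)[:,:2]
    e=np.roll(P,-1,0)-P; print(P.mean(0).round(4),(np.linalg.norm(e,axis=1)*1000).round(1),np.degrees(np.arctan2(e[:,1],e[:,0])).round(1))
f([(82,143),(225,40),(328,195),(188,293)],[227,156],s,.016)
f([(103,75),(316,70),(314,268),(108,272)],[222,149],s2,.019)
for n,z in(('side',.012),('top',.016)): 
    print(n, proj(n,[0.513,0.234,z]), proj(n,[.5425,-.045,.019]))
for th in (-45,-38,-36,54):
    print(th,robot.ik([.512,.234,.02],down(np.radians(th))) is not None)
E
```

```text
[0.5132 0.232 ] [28.7 30.8 28.5 30.9] [  46.9  -45.8 -133.   134.5]
[ 0.544  -0.0434] [36.2 35.  36.  34.9] [  12.   -79.1 -168.2  101.2]
side [[263.98522238 262.36540679]] [[257.81996494 210.1399314 ]]
top [[174.26735469 199.12172503]] [[261.2618074  189.92528094]]
-45 True
-38 True
-36 True
54 True
```

```bash
python3 - <<'E'
from h import *
import pickle; s,s2=pickle.load(open('s12.pkl','rb'))
print(onplane('wrist',[(174,118),(367,190),(372,228),(292,70)],.003,s)[:,:2].round(3))
hs=np.array([.5132,.232]); R=down(np.radians(-44.4))
robot.goto([*hs,.09],R); robot.move_l([*hs,.007],feed=.08,stop_force=8)
robot.grab(25); st=robot.state(); print(st['clock'],st['ee_pos'],st['finger_gap'],st['ft_force'])
robot.move_l([*hs,.10],feed=.1); robot.wait(.2)
s3,im3=shot('wrist','w3'); pickle.dump(s3,open('s3.pkl','wb')); print(s3['ee_pos'],s3['finger_gap'],s3['ft_force'])
cv2.imwrite('pics/w3z.png',cv2.resize(im3[120:384,120:400],(800,754))[:600])
E
```

```text
[[0.418 0.279]
 [0.62  0.244]
 [0.639 0.204]
 [0.52  0.343]]
5.875 [0.51332117 0.23205401 0.00732475] 0.029155618806808586 [ 0.33006034 -0.0428635   2.57124603]
[0.51289595 0.23188049 0.09935725] 0.028859465694467963 [0.84233685 0.69785865 0.1941696 ]
```

View pics/w3z.png

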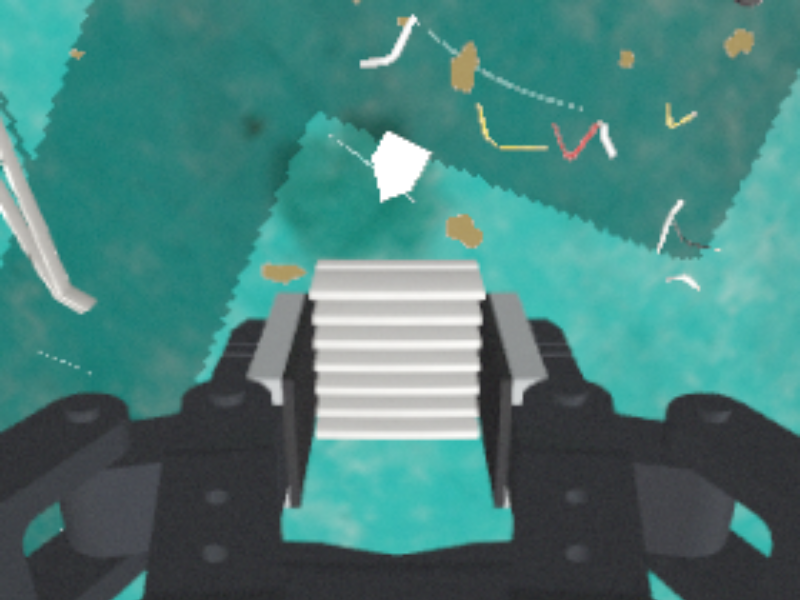

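The heat sink is held with its fins square to the pads. The fin-top edges are at zoom rows 298 and 438, the bottom edge of the near face is at row 261, and the columns run from 312 to 483. I'll work out its offset in the tool frame.

```bash
python3 - <<'E'
from h import *
import pickle; s=pickle.load(open('s3.pkl','rb'))
R=np.array(s['tcp_rot']);p=np.array(s['ee_pos'])
for h,uv in ((.0087,[(316,299),(480,299),(316,437),(480,437)]),(-.0073,[(312,262),(483,262)])):
    P=onplane('wrist',np.array(uv)/2.857+[120,120]-.5,p[2]+h,s); print(((P-p)@R*1000).round(1))
E
```

```text
[[ 12.2 -14.8  -8.7]
 [ 12.2  13.3  -8.7]
 [-15.4 -15.9  -8.7]
 [-15.4  14.3  -8.7]]
[[ 13.3 -17.    7.3]
 [ 13.3  15.3   7.3]]
```

```bash
python3 - <<'E'
from h import *
R=down(np.radians(11.1)); t=[.5438,-.0425]
robot.goto([*t,.12],R); robot.move_l([*t,.040],feed=.1); robot.wait(.2)
s,a=shot('wrist','w4')
hit=robot.move_l([*t,.0262],feed=.03,stop_force=5); q=robot.state(); print(hit,q['ee_pos'],q['ft_force'],q['finger_gap'],q['clock'])
robot.wait(.2); robot.open_jaws(); robot.wait(.2); robot.move_l([*t,.10],feed=.15); robot.wait(.3)
s,b=shot('wrist','w5'); print(s['clock'],s['ee_pos'])
import pickle; pickle.dump(s,open('s5.pkl','wb'))
cv2.imwrite('pics/w45.png',np.hstack([cv2.resize(a[120:320,160:360],(400,400)),cv2.resize(b[120:220,210:310],(400,400),interpolation=cv2.INTER_NEAREST)]))
E
```

```text
True [ 0.54348437 -0.04248361  0.02651165] [-0.54186376 -0.29776552  3.63765076] 0.028578948423620302 10.1917
12.125 [ 0.54334072 -0.04244854  0.09914157]
```

View pics/w45.png

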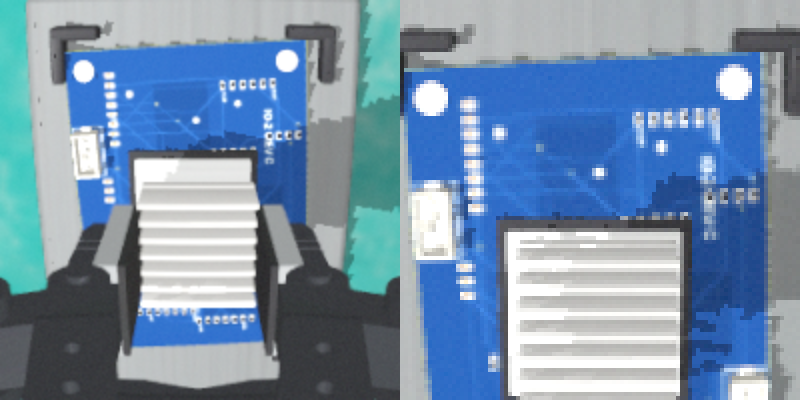

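```bash
python3 - <<'E'
from h import *
R=down(np.radians(11.1)); t=[.5434,-.0424]
robot.move_l([*t,.22],feed=.3); robot.goto([.587,-.2645,.235],R); robot.wait(.2)
s,b=shot('wrist','w6'); print(s['clock'],s['ee_pos'])
import pickle; pickle.dump(s,open('s6.pkl','wb'))
a=cv2.imread('pics/w5.png')
cv2.imwrite('pics/w56.png',np.hstack([cv2.resize(a[160:260,210:310],(400,400),interpolation=cv2.INTER_NEAREST),cv2.resize(b[60:260,160:360],(400,400))]))
print(proj('wrist',[[.587,-.2645,.132]],s))
E
```

```text
13.8333 [ 0.58714184 -0.26276953  0.23519608]
[[257.61973051 191.07461007]]
```

View pics/w56.png

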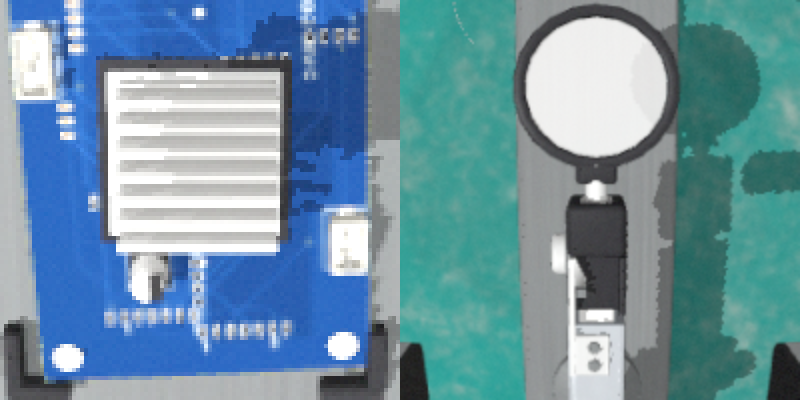

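The heat sink looks square and central on the lid. The left crop has fins at columns 118–280 and rows about 80–250, and the package frame at columns 100–290 and rows 60–242. The right crop has the lens at (597,86), the grip at columns 567–628 and the button near (560,253). I'll turn these into metric positions.

```bash
python3 - <<'E'
from h import *
import pickle; s5=pickle.load(open('s5.pkl','rb'));s6=pickle.load(open('s6.pkl','rb'))
th=np.radians(101.1); X=np.array([np.cos(th),np.sin(th)]); Y=np.array([-X[1],X[0]]); c0=np.array([.5437,-.0437]); o=c0-.345*X
def st(s,uv,z,n): 
    P=onplane('wrist',uv,z,s)[:,:2]-o; print(n,(np.c_[P@X,P@Y]*1000).round(1).tolist())
f=lambda L,o,k: np.array(L)/k+o-.5
st(s5,f([(118,82),(280,82),(118,250),(280,250)],[210,160],4),.035,'fins')
st(s5,f([(102,60),(290,60),(105,242),(288,242)],[210,160],4),.018,'frame')
g=lambda L: f(np.array(L)-[400,0],[160,60],2)
st(s6,g([(597,86)]),.119,'lens'); st(s6,g([(567,196),(628,196)]),.132,'grip front top')
st(s6,g([(556,253),(556,236),(556,271)]),.115,'button')
# plate edges in w6 as an axis check
b=cv2.imread('pics/w6.png');hsv=cv2.cvtColor(b,cv2.COLOR_BGR2HSV)
st(s6,g([(517,150),(520,350)]),.012,'plate'); 
E
```

```text
fins [[363.7, 14.0], [363.7, -15.1], [331.4, 14.7], [331.4, -15.7]]
frame [[364.1, 18.3], [364.1, -18.1], [326.4, 18.5], [326.5, -18.5]]
lens [[195.6, -0.2]]
grip front top [[149.2, 12.3], [149.3, -13.3]]
button [[120.1, 18.5], [128.1, 18.4], [111.5, 18.7]]
plate [[159.4, 49.5], [25.8, 51.9]]
```

```bash
python3 - <<'E'
from h import *
a=cv2.imread('pics/w5.png'); g=a.max(2)
print(list(zip(range(172,226),g[172:226,244:276].mean(1).round().astype(int).tolist())))
print('left/right row 200',g[196:206,232:286].mean(0).round().astype(int).tolist())
E
```

```text
[(172, 178), (173, 175), (174, 130), (175, 81), (176, 77), (177, 124), (178, 234), (179, 230), (180, 191), (181, 221), (182, 180), (183, 188), (184, 198), (185, 236), (186, 254), (187, 226), (188, 182), (189, 190), (190, 197), (191, 224), (192, 254), (193, 227), (194, 181), (195, 189), (196, 194), (197, 220), (198, 255), (199, 230), (200, 183), (201, 190), (202, 198), (203, 222), (204, 253), (205, 232), (206, 184), (207, 190), (208, 200), (209, 243), (210, 255), (211, 255), (212, 185), (213, 190), (214, 202), (215, 253), (216, 255), (217, 255), (218, 188), (219, 195), (220, 218), (221, 255), (222, 255), (223, 209), (224, 182), (225, 186)]
left/right row 200 [208, 204, 172, 103, 86, 255, 255, 250, 234, 232, 230, 230, 230, 229, 228, 229, 229, 228, 227, 223, 220, 215, 214, 214, 213, 214, 214, 214, 214, 214, 214, 214, 214, 214, 214, 214, 214, 214, 214, 214, 214, 214, 214, 214, 214, 215, 214, 220, 86, 62, 92, 142, 152, 147]
```

The heat sink checks out. The 7 fin tops are centred at row 204, which gives stand x of about 345.5, and y is within 0.5 mm. The parked grip measures x ≈ 120.3, y ≈ −0.4 mm. Now I'll squeeze it and draw the boom out.

```bash
python3 - <<'E'
from h import *
R=down(np.radians(11.1)); th=np.radians(101.1); X=np.array([np.cos(th),np.sin(th)]); Y=np.array([-X[1],X[0]]); o=np.array([.5437,-.0437])-.345*X
W=lambda x,y,z:[*(o+x*X+y*Y),z]
sc=lambda s:(((np.array(s['ee_pos'])[:2]-o)@np.c_[X,Y])*1000).round(1).tolist()+[round(s['ee_pos'][2],4)]
robot.goto(W(.1203,-.0004,.19),R)
print(robot.move_l(W(.1203,-.0004,.096),feed=.08,stop_force=10)); s=robot.state(); print(sc(s),s['finger_gap'],s['ft_force'])
robot.grab(50); robot.wait(.3); s=robot.state(); s0=sc(s); print(s0,s['finger_gap'],s['ft_force'],s['clock'])
if s['finger_gap']<.030:
    for d in (.05,.15):
        p=robot.move_l(W(s0[0]/1000+d,-.0004,.096),feed=.06); robot.wait(.2); s=robot.state(); print(sc(s),s['finger_gap'],s['ft_force'])
    s,b=shot('wrist','w7'); shot('top','t7'); shot('side','s7'); print(s['clock'])
    import pickle; pickle.dump(s,open('s7.pkl','wb'))
    cv2.imwrite('pics/w7z.png',cv2.resize(b,(800,600),interpolation=cv2.INTER_CUBIC))
E
```

```text
False
[120.0, -0.7, np.float64(0.0966)] 0.08569441699300123 [ 0.28338609 -0.07959659 -0.00253866]
[120.3, 0.6, np.float64(0.0964)] 0.02576424284882645 [-4.81838742  0.43108031  6.03674744] 16.3833
[169.2, 0.6, np.float64(0.0964)] 0.025845217611974183 [-3.89447928 -4.26138676  5.00344551]
[269.3, 0.8, np.float64(0.0964)] 0.025824062941786144 [-4.04981808 -4.33412366  5.16624556]
19.5833
```

View pics/w7z.png

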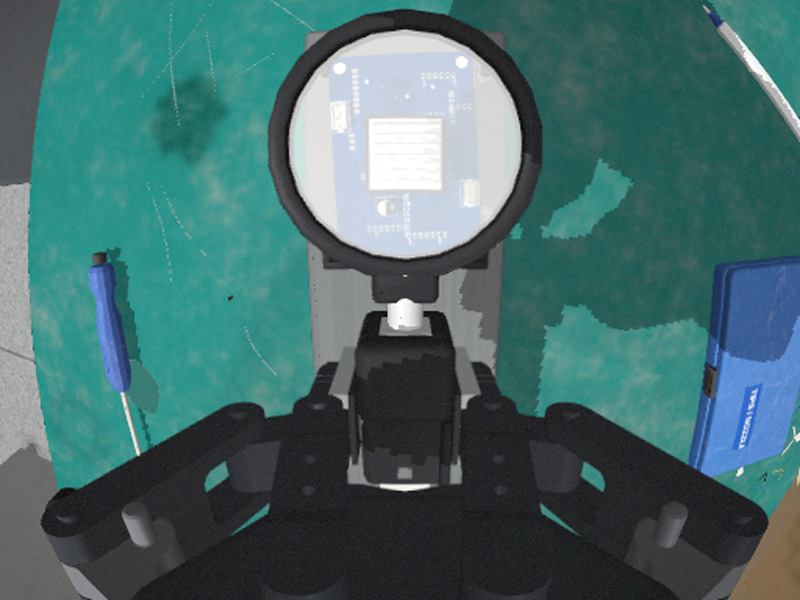

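The boom is out, with the heat sink in view under the lens and the fingers closed on the grip; the lens ring is centred near (404,143). I'll move the 1 mm shortfall and check the boom's travel from the lens ring in w6 and in a new picture.

```bash
python3 - <<'E'
from h import *
import pickle
R=down(np.radians(11.1)); th=np.radians(101.1); X=np.array([np.cos(th),np.sin(th)]); Y=np.array([-X[1],X[0]]); o=np.array([.5437,-.0437])-.345*X
W=lambda x,y,z:[*(o+x*X+y*Y),z]
robot.move_l(W(.2713,-.0004,.096),feed=.03); robot.wait(.3)
s,b=shot('wrist','w8'); print(((np.array(s['ee_pos'])[:2]-o)@np.c_[X,Y]*1000).round(1),s['finger_gap'],s['clock'])
def ring(im,s,cen,r0,r1):
    g=cv2.cvtColor(im,cv2.COLOR_BGR2GRAY).astype(float); pts=[]
    for a in np.linspace(0,2*np.pi,72,endpoint=False):   # inner ring edge: light glass -> black
        rr=np.arange(r0,r1,.5); uv=np.array(cen)+rr[:,None]*[np.cos(a),np.sin(a)]
        v=cv2.remap(g.astype(np.float32),uv[:,0].astype(np.float32)[None],uv[:,1].astype(np.float32)[None],1)[0]
        i=np.argmin(np.diff(v)); pts.append(uv[i]+.25*np.array([np.cos(a),np.sin(a)]))
    P=(onplane('wrist',pts,.120,s)[:,:2]-o)@np.c_[X,Y]*1000
    (cx,cy),ax,_=cv2.fitEllipse(P.astype(np.float32)); return np.round([cx,cy,*ax],1)
print('parked',ring(cv2.imread('pics/w6.png'),pickle.load(open('s6.pkl','rb')),(258.5,103),28,42))
print('out 149?',ring(cv2.imread('pics/w7.png'),pickle.load(open('s7.pkl','rb')),(259,92),60,86))
print('now',ring(b,s,(259,92),60,86))
t=eyes.get_image('top')[:,:,::-1]; sd=eyes.get_image('side')[:,:,::-1]
m=proj('side',W(.09,0,.128))[0]; print(m)
u,v=m.astype(int); cv2.imwrite('pics/sd.png',cv2.resize(sd[max(v-40,0):v+60,u-50:u+50],(600,600),interpolation=cv2.INTER_CUBIC))
u,v=proj('top',W(.09,0,.128))[0].astype(int); print(u,v); cv2.imwrite('pics/tp.png',cv2.resize(t[v-40:v+40,u-80:u+25],(788,600),interpolation=cv2.INTER_CUBIC))
E
```

```text
[270.1   0.8] 0.026104636972547807 20.2833
parked [1.951e+02 1.000e-01 6.120e+01 6.140e+01]
out 149? [3.438e+02 3.000e-01 6.040e+01 6.100e+01]
now [3.447e+02 3.000e-01 6.030e+01 6.090e+01]
[247.84616997 152.36259299]
347 167
```

View pics/tp.png

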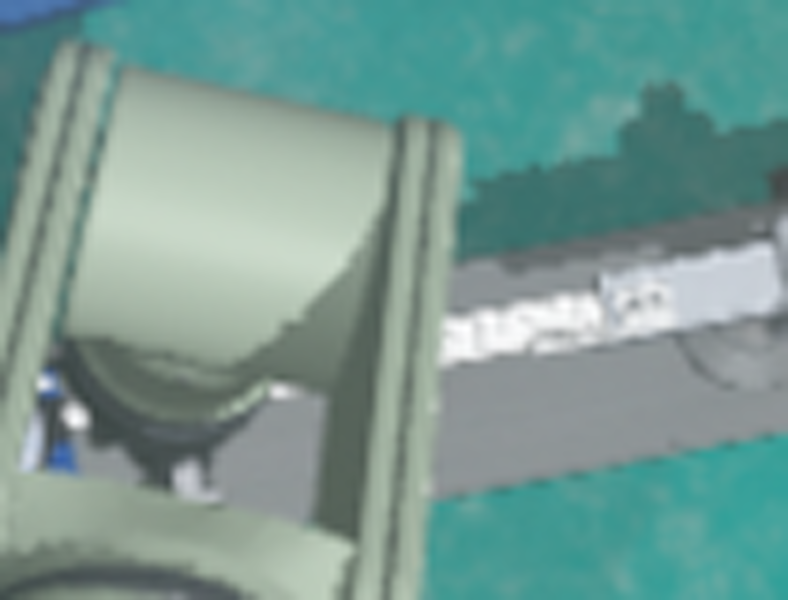

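The top view shows the boom leaving the sleeve, but the scale lines are too fine to read at this resolution. The lens moved 149.6 mm and the TCP 149.8 mm, which agree well within the 4 mm tolerance, so I'm handing in.

```bash
python3 - <<'E'
from h import *
s=robot.state(); print(s['clock'],s['ee_pos'],s['finger_gap'],s['ft_force'],np.abs(s['joint_velocities']).max())
robot.hand_in()
E
```

```text
20.4333 [ 0.55731351 -0.11729688  0.09637657] 0.026036353198121615 [-4.3204577  -5.95288711  5.52758665] 0.002974831978889616
the job is handed in; nothing more can be done
```

The heat sink is on the processor, and I handed the job in at 20.4 s with the gripper still squeezing the grip and the boom drawn out to about 150 mm.

- **Heat sink:** after letting go, the wrist picture showed it fins up and square, about 0.5 mm from the lid's centre. One rough first reading put it about 2 mm off along the stand. The fin rows and base edge in the same picture corrected that.
- **Boom:** the lens moved 149.6 mm by ring fit and the fingers 149.8 mm, so there was no noticeable slip. The wrist force showed a steady spring pull and the arm was still.
- **Lock button:** I have no direct reading of it. The boom came free, and the finger gap read 26.0 mm. The gripper read about 1 mm low on the heat sink, so that fits the 27 mm expected with the button in.
- **Not confirmed:** the 150 mm scale line could not be read at the sleeve mouth because the top camera's resolution was too low. I judged the reading from the lens and finger travel instead.
- **Driver, tin and tweezers:** I kept clear of them, but took no final measurement of their positions.

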